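Index the dose-cup carousel to the red cup

TASK

The green cup under the tablet spout of the filling carousel is done: press the carousel's blue indexing plunger down with a fingertip and, while it is in, turn the table by it one hole, to whichever side brings the red cup under the spout. Then let go and come clear, so that the plunger springs back up, home in its new hole, and the table is locked again. It is a fingertip job: nothing is lifted, the clean cups are not to be touched, and the bottle, carton and blister strip beside the carousel stay where they are.

Things in the scene. Friction and masses are not known exactly. Their poses are not given: they have to be found in the camera images.
- carousel: Fixed round base of a tablet-filling carousel, 250 mm across, 22 mm high; origin at the centre of its underside, z up along the turning axis. At the start the plunger stands on its -x side. Its top is an index plate with six 19 mm holes at radius 105 mm, 60 degrees apart, joined by a narrow ring groove. A fixed post 26 mm across at its top, 133 mm above the desk, stands on the axis.
- spout_mouth (a point): Centre of the mouth of the fixed steel spout (18 mm across), 92 mm above the desk, 66 mm from the axis. Above it, on an arm from the post, is a white tablet magazine with a blue cap, 57 mm across, from 130 to 178 mm above the desk.
- hub (a point): Point on the vertical turning axis of the table, 33 mm above the desk (the height of the cup seats).
- fill_place (a point): Fixed point straight below the spout at the height of the cup seats (33 mm), 66 mm from the axis: where the middle of the cup to be filled belongs. It does not turn with the table.
- table (a joint): Turn of the pale blue table (194 mm disc, top 33 mm above the desk), rad; 0 at the start, grows anticlockwise seen from above, has no end stop. Locked at multiples of 1.047 (60 degrees), where the plunger's 17 mm shoulder stands in a 19 mm hole (play about 0.01 rad). Freed, it turns against about 0.03 N m of friction.
- plunger (a joint): How far the spring plunger is pressed in, m: 0 up (home in a hole, table locked), 0.010 fully down. From 0.0085 its shoulder is below the index plate and the table is free. Let up between holes it rides at about 0.008 under the plate and springs up when a hole comes over it (its taper pulls the table in from 5 mm off). Spring 2.5 N at first, 6 N fully down.
- pad_top (a point): Middle of the top of the plunger's blue, flat, rubber-faced thumb pad (34 mm across, 9 mm thick), 105 mm from the axis, 76 mm above the desk when up, 66 mm fully pressed. It sits on a lug of the table half-way between two cup seats and goes round with the table; a fingertip pressing down on it drags the table round by friction and may slip on it a few mm.
- red_cup: Red dose cup, 62 mm across the rim, 52 mm the foot, 36 mm tall, loose, 20 g; origin at the centre of its underside. It stands in the seat next to the one under the spout, 60 degrees to one side or the other. The six seats are rings 5 mm high on the table, 66 mm from the axis, 60 degrees apart; they turn with the table.
- white_cup: White dose cup, 62 mm across the rim, 40 mm tall, loose; origin at the centre of its underside; in the seat on the other side of the spout.
- green_cup_a: Green dose cup with a finger tab, 62 mm across the rim (77 mm with the tab), 44 mm tall, loose; in the seat under the spout at the start. Origin on its underside, 7 mm from the cup's middle towards the tab.
- green_cup_b: A like green cup in a seat beside the plunger.
- tablet_bottle: White tablet bottle with an orange label, 45 mm across, 70 mm tall, loose on the desk; origin at the centre of its underside. To be left alone.
- red_carton: Red and white medicine carton, 55 x 85 x 20 mm, lying loose; origin at the centre of its underside. To be left alone.
- blister: Blister strip with brown tablets, 40 x 96 x 5 mm, lying loose; origin at its middle. To be left alone.

How it is judged:
By the outcome, as a careful person would: the job done as asked, in the order asked, and still so for the second after the job is handed in, with the robot touching nothing.
It also fails if it takes over 37 s, if anything falls off the work surface, if the arm or the gripper's body presses on something with over 40 N, if the wrist force passes 120 N, or if a joint passes its speed limit or range.

ROBOT

A 6-joint arm with a two-finger parallel gripper is mounted at the origin on a cart in front of the work surface, level with it; the furniture and walls round the work are solid. World frame = base frame: x ahead of the robot, y to its left, z up, the work surface at z = 0. Lengths are in mm, angles in degrees, forces in N, time in s.
With the tool pointing down it reaches from about 350 to 850 mm from the base axis. Payload 8.1 kg.
Tool frame: the origin (TCP) lies where the fingers leave the gripper's body, on its centre line; the fingertips stand 73 mm ahead of it and the grasp point (between the pads) lies 54 mm ahead of it; z points along the fingers, y is the line along which they close (so a half turn about z gives the same grasp; the last joint's range is limited). The gripper opens to 85 mm and grips with 20 to 120 N. Pads are 22 mm wide; open, the fingers measure 114 mm over their backs; the gripper's body (76 mm by 85 mm) begins 54 mm behind the grasp point. The pads swing forward as they close: fully open they stand 13 mm farther back than shut.
Start: joints at [-74.679, 7.471, 85.268, -0, 87.261, -4.893], TCP at [207.336, -563.043, 303.892] pointing down, gripper open.
Joint ranges: [-169.43, 169.43], [-51.17, 129.36], [1.28, 143.12], [-76.62, 256.62], [0, 156.53], [-152.29, 152.29]. Speed limits (degrees/s): [136.94, 136.94, 159.86, 180, 180, 180].

INTERFACE

Orientations are given as [roll, pitch, yaw] about the fixed x, y, z axes, in that order (R = Rz(yaw) Ry(pitch) Rx(roll)).
In Python, from bench import sense, optics, r gives the robot as it stands.
- The arm moves only by the tool servo_tool, never from a script. Its argument "plan" is a list that holds one entry, the list of rows, each a list of 5 numbers: the shift along the world's x, y, z in m, then the turn about the world's z in degrees, then the finger opening in m, from 0 to 0.0854. A call has 1 to 10 rows; each row shifts and turns the commanded pose from where the row before left it; what a row does not reach is not made up. A row lasts 1/10 s, in which the tool goes at most 50 mm and 8.59 degrees, less where a joint would pass 70% of its speed; a pose out of reach is approached as far as the arm can. A call is refused whole if a number of a shift passes 0.05 or a number of a turn 8.59, either way. A call with a gripper value outside its range is refused whole. The fingers move at their own pace and stop on an object; "force" is the grip in N (left out, the last holds). Time passes only in rows, so rows that do not move let the fingers close. It gives the time, the measured TCP pose, the force, the opening and the grip force at its end, in the units of the state.
- sense(): the state, without advancing time (a new reading comes with each control period).
- optics.snapshot(name): name is "scene" or "top" or "wrist"; returns a dict with "frame" (384x512x3 uint8, blue, green, red), "fx", "fy", "cx", "cy" (pixels), "cam_to_world" (4x4, takes a point from camera to world coordinates). Camera axes: x right, y down, z forward; pixel columns grow to the right and rows downward; lengths in mm; the calibration is good to about 2 mm. A picture is of the moment at which its call begins. There is no depth.
- r.hand_in(): hands the job in; it is judged then, once.
The state is a dict: "time": time; "joint_pos": joint angles; "qd": joint speeds; "joint_efforts": joint torques, N m; "tool_pos": TCP position; "tcp_rot": TCP orientation; "ft_force": force on the tool from outside, world axes, zero at the start; "wrist_torque": the same for the moment, N m; "finger_gap": finger opening in mm; "grip_force": force on a finger pad.
Only numpy, scipy, OpenCV 4.12 (cv2) and the standard library are available. Lean on these libraries where they do the work, as an engineer would, in place of code of your own. Each camera call takes 0.05 s, during which the arm holds its last target. There are 200 camera calls.

## Working session

There is one attempt and no reset: what is moved stays moved. The work goes in short steps, Python scripts to look and compute and a tool call to move; the robot and the scene stay as the last step left them, time stands still between calls to the robot, and variables do not carry over. Pictures are saved under pics/ and viewed, at most 10 in all, crops included, and the job is handed in when it is done.

Besides the shell and the picture viewer there is one more tool, called after "Request:" as name([rows], argument=value, ...), one row to a line, values as JSON. servo_tool: Moves the arm, as the interface text tells. Its arguments: {"type":"object","properties":{"plan":{"type":"array"},"force":{"type":"number"}},"required":["plan"]}

```bash
mkdir -p pics
cat > h.py <<'E'
import numpy as np, cv2
from bench import sense, optics, r
def ray(s,u,v,z):
    T=np.array(s["cam_to_world"]); d=T[:3,:3]@np.array([(u-s["cx"])/s["fx"],(v-s["cy"])/s["fy"],1]); o=T[:3,3]
    return o+d*(z-o[2])/d[2]
def proj(s,p):
    T=np.array(s["cam_to_world"]); q=T[:3,:3].T@(np.array(p)-T[:3,3])
    return s["fx"]*q[0]/q[2]+s["cx"], s["fy"]*q[1]/q[2]+s["cy"]
E
python3 - <<'E'
from h import *
import pickle
d={n:optics.snapshot(n) for n in("scene","top")}
pickle.dump(d,open("s0.pkl","wb"))
for n in d:
    cv2.imwrite(f"pics/{n}0.png",cv2.resize(d[n]["frame"],(768,576)))
    print(n,np.round(d[n]["cam_to_world"],2).tolist(),d[n]["fx"])
print(sense())
E
```

```text
scene [[-0.72, -0.54, 0.43, -42.41], [-0.69, 0.55, -0.47, 459.68], [0.02, -0.64, -0.77, 1093.98], [0.0, 0.0, 0.0, 1.0]] 485.05238386315966
top [[0.0, -0.99, 0.1, 418.24], [-1.0, -0.0, -0.03, -149.68], [0.03, -0.1, -0.99, 1026.75], [0.0, 0.0, 0.0, 1.0]] 411.74887122809463
{'time': 0.1, 'joint_pos': array([-7.46787565e+01,  7.51243363e+00,  8.53221047e+01, -1.15402025e-03,
        8.72633459e+01, -4.89432792e+00]), 'qd': array([-0.09912966, -0.08479745, -0.08249792,  0.1292048 ,  0.01201847,
        0.02018187]), 'joint_efforts': array([ 1.34579084e-03, -5.70950031e+01, -5.01942551e+01, -1.65401157e-04,
        8.15635838e-03,  1.11053430e-05]), 'tool_pos': array([ 207.23506889, -562.67396636,  302.94097559]), 'tcp_rot': array([-1.79902374e+02, -7.20290119e-03,  2.02156213e+01]), 'ft_force': array([ 1.31976148, -0.14913495,  0.70987402]), 'wrist_torque': array([ 0.01092829, -0.00111814, -0.0231972 ]), 'grip_force': 0.0, 'finger_gap': 85.23435995721196}
```

View pics/top0.png

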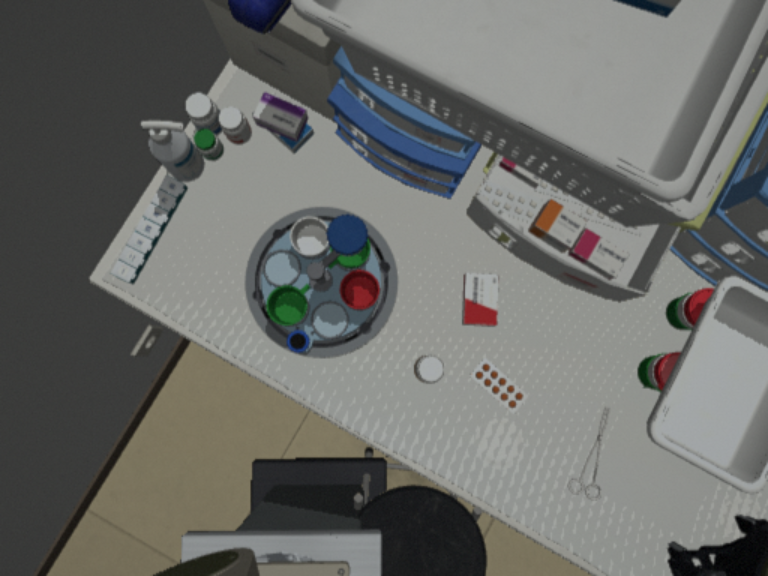

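View pics/scene0.png

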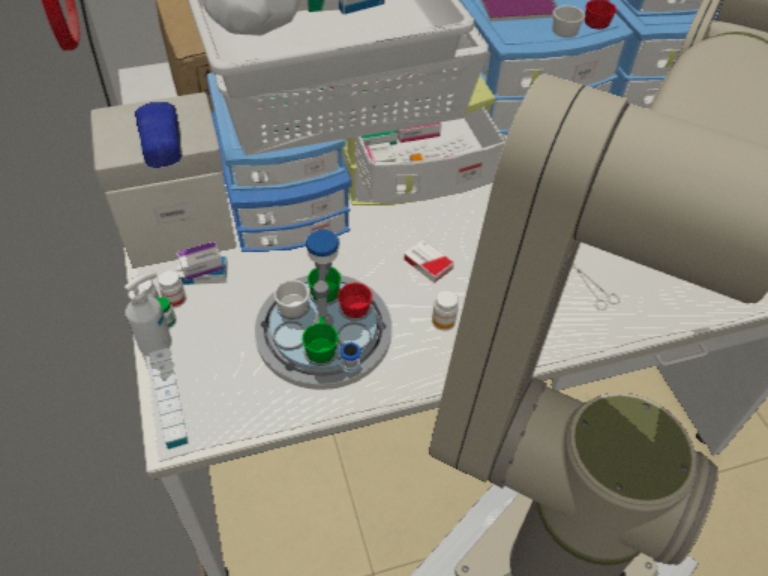

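The top view shows the post at about (316,268), the pad at (299,341), the blue cap at (348,235) and the red cup at (360,290). Image up is +x and left is +y. Red lies clockwise of the spout, so the table must turn anticlockwise (+60°).

Run:
```python
from h import *
import pickle
d=pickle.load(open("s0.pkl","rb"))
def blobs(s,lo,hi,box):
    h=cv2.cvtColor(s["frame"],cv2.COLOR_BGR2HSV); m=cv2.inRange(h,lo,hi)
    k=np.zeros_like(m); x0,y0,x1,y1=box; k[y0:y1,x0:x1]=m[y0:y1,x0:x1]
    n,_,st,c=cv2.connectedComponentsWithStats(k)
    return [(st[i].tolist(),np.round(c[i],1).tolist()) for i in range(1,n) if st[i][4]>20]
t=d["top"];s=d["scene"]
B=((100,120,50),(130,255,255)); G=((50,120,40),(80,255,255))
print("top blue",blobs(t,*B,(160,130,270,240))); print("scene blue",blobs(s,*B,(165,150,265,260)))
print("scene green",blobs(s,*G,(165,150,265,260)))
h=cv2.cvtColor(t["frame"],cv2.COLOR_BGR2HSV)
R=cv2.inRange(h,(0,120,60),(8,255,255))|cv2.inRange(h,(172,120,60),(180,255,255))
R[:, :215]=0;R[:,262:]=0;R[:170]=0;R[220:]=0
c=np.argwhere(R)[:,::-1]; x,y,w,hh=cv2.boundingRect(c.astype(np.int32)); print("red",x,y,w,hh, ray(t,x+w/2,y+hh/2,65))
# pixel estimates
print("post",ray(t,316/1.5,268/1.5,133),"cap",ray(t,348/1.5,235/1.5,178),"pad",ray(t,299/1.5,341/1.5,76))
print("basecentre",ray(t,322/1.5,282/1.5,22))
print("scene pad",ray(s,350/1.5,351/1.5,76),"cap",ray(s,322/1.5,241/1.5,178))
a=cv2.resize(t["frame"][130:245,155:275],None,fx=4.9,fy=4.9,interpolation=cv2.INTER_CUBIC)
cv2.imwrite("pics/crop.png",a)
```

```text
top blue [([218, 143, 27, 27, 553], [231.1, 156.0]), ([191, 220, 15, 15, 108], [198.0, 227.1])]
scene blue [([165, 150, 39, 5, 87], [181.8, 152.0]), ([165, 150, 68, 21, 398], [209.8, 161.7]), ([227, 228, 14, 13, 86], [233.3, 234.3])]
scene green [([205, 179, 8, 21, 80], [208.3, 186.5]), ([217, 178, 10, 24, 161], [221.5, 188.9]), ([202, 211, 24, 31, 517], [213.3, 227.3])]
red 227 180 26 26 [ 536.96437164 -125.15611215   65.        ]
post [559.78988435 -62.65268806 133.        ] cap [ 599.44258853 -110.80456672  178.        ] pad [455.72720445 -32.777264    76.        ]
basecentre [554.29749781 -61.94033408  22.        ]
scene pad [454.33907067 -28.99724282  76.        ] cap [ 599.53927385 -108.13424725  178.        ]
```

View pics/crop.png

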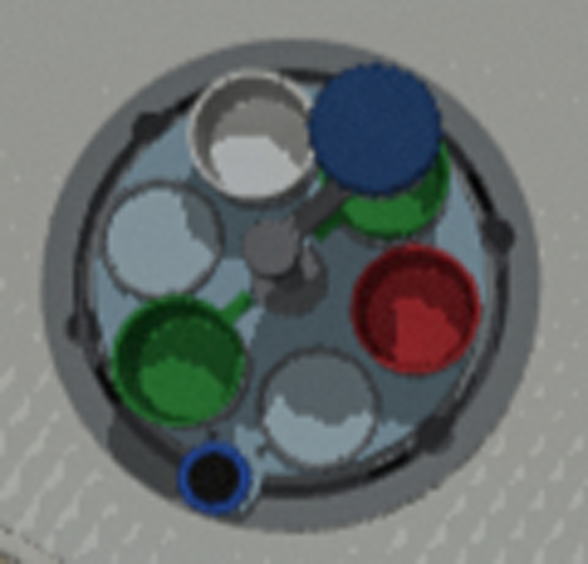

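The crop shows a black rubber pad face with a blue rim at crop pixel (214,478). Measured: axis ≈ (556,-62), pad ≈ (455.5,-31) at 162.8°, target angle 222.8°. Moving over the pad with the fingers shut.

Request:
servo_tool([
  [[0.01, 0.02, 0, 0, 0], [0.019, 0.041, 0, 0, 0], [0.019, 0.041, 0, 0, 0], [0.019, 0.041, 0, 0, 0], [0.019, 0.041, 0, 0, 0], [0.019, 0.041, 0, 0, 0], [0.019, 0.041, 0, 0, 0], [0.019, 0.041, 0, 0, 0], [0.019, 0.041, 0, 0, 0], [0.019, 0.041, 0, 0, 0]],
])

```text
time: 1.1
tool_pos: [388.5, -172.2, 303.7]
tcp_rot: [-180.0, 0.0, 20.2]
ft_force: [0.8, -1.0, -0.4]
finger_gap: 0.1
grip_force: 0.0
```

Request:
servo_tool([
  [[0.019, 0.041, 0, 0, 0], [0.019, 0.041, 0, 0, 0], [0.019, 0.041, -0.02, 0, 0], [0.01, 0.02, -0.03, 0, 0], [0, 0, -0.03, 0, 0], [0, 0, -0.03, 0, 0], [0, 0, 0, 0, 0], [0, 0, 0, 0, 0]],
])

```text
time: 1.9
tool_pos: [454.9, -31.0, 193.9]
tcp_rot: [-179.9, 0.1, 20.2]
ft_force: [0.4, 0.0, 0.4]
finger_gap: 0.1
grip_force: 0.0
```

Run:
```python
from h import *
s=optics.snapshot("scene");w=optics.snapshot("wrist")
a=cv2.resize(s["frame"][110:270,140:300],(480,480),interpolation=cv2.INTER_CUBIC)
b=cv2.resize(w["frame"],(320,240))
o=np.zeros((480,800,3),np.uint8);o[:,:480]=a;o[:240,480:]=b;cv2.imwrite("pics/m1.png",o)
```

```text
(no output)
```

View pics/m1.png

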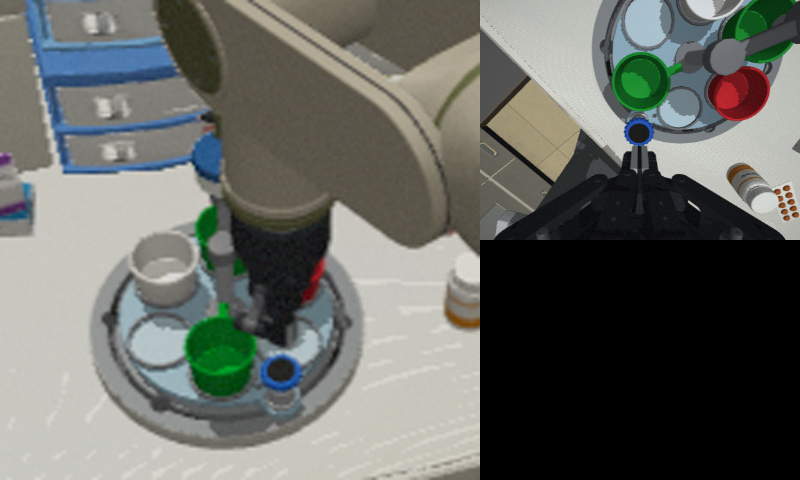

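The wrist view shows the tip in line with the pad at (638,132), and nothing near the fingers. Descending.

Request:
servo_tool([
  [[0, 0, -0.02, 0, 0], [0, 0, -0.015, 0, 0], [0, 0, -0.005, 0, 0], [0, 0, -0.004, 0, 0], [0, 0, -0.003, 0, 0], [0, 0, 0, 0, 0]],
])

```text
time: 2.6
tool_pos: [456.1, -31.3, 147.8]
tcp_rot: [179.9, -0.1, 20.2]
ft_force: [-0.2, -1.3, 2.1]
finger_gap: -0.0
grip_force: 1.1
```

Request:
servo_tool([
  [[0, 0, -0.003, 0, 0], [0, 0, -0.003, 0, 0], [0, 0, -0.002, 0, 0], [0, 0, -0.001, 0, 0], [0, 0, 0, 0, 0], [0, 0, 0, 0, 0]],
])

```text
time: 3.2
tool_pos: [456.1, -31.2, 138.6]
tcp_rot: [179.9, -0.1, 20.2]
ft_force: [0.8, -0.1, 5.9]
finger_gap: -0.1
grip_force: 3.1
```

Request:
servo_tool([
  [[0, 0, -0.001, 0, 0], [0, 0, -0.0005, 0, 0], [0, 0, 0, 0, 0]],
])

```text
time: 3.5
tool_pos: [456.4, -31.1, 138.4]
tcp_rot: [179.9, -0.1, 20.2]
ft_force: [-4.7, 1.4, 19.3]
finger_gap: 0.2
grip_force: 9.7
```

Bottomed out at 19 N. I'll compute the arc steps.

Run:
```python
import numpy as np
a=np.radians(162.8+3*np.arange(23));p=105*np.c_[np.cos(a),np.sin(a)]
print(np.round(np.diff(p,axis=0),1).tolist(), (p[10]+[556,-62]).round(1),(p[20]+[556,-62]).round(1))
```

```text
[[-1.5, -5.3], [-1.2, -5.4], [-0.9, -5.4], [-0.6, -5.5], [-0.4, -5.5], [-0.1, -5.5], [0.2, -5.5], [0.5, -5.5], [0.8, -5.4], [1.1, -5.4], [1.4, -5.3], [1.6, -5.2], [1.9, -5.2], [2.2, -5.0], [2.4, -4.9], [2.7, -4.8], [2.9, -4.6], [3.2, -4.5], [3.4, -4.3], [3.6, -4.1], [3.8, -3.9], [4.0, -3.7]] [453.6 -85.3] [ 479.  -133.3]
```

Request:
servo_tool([
  [[-0.0015, -0.0053, 0, 3, 0], [-0.0012, -0.0054, 0, 3, 0], [-0.0009, -0.0054, 0, 3, 0], [-0.0006, -0.0055, 0, 3, 0], [-0.0004, -0.0055, 0, 3, 0], [0, 0, 0, 0, 0]],
])

```text
time: 4.1
tool_pos: [452.0, -59.0, 138.5]
tcp_rot: [179.9, -0.1, 35.3]
ft_force: [-2.4, 0.4, 18.0]
finger_gap: -0.1
grip_force: 9.0
```

Run:
```python
from h import *
t=optics.snapshot("top");s=optics.snapshot("scene")
a=cv2.resize(t["frame"][130:245,155:275],(400,400),interpolation=cv2.INTER_CUBIC)
b=cv2.resize(s["frame"][130:260,160:290],(400,400),interpolation=cv2.INTER_CUBIC)
cv2.imwrite("pics/m2.png",np.hstack([a,b]))
print(sense()["ft_force"],sense()["tool_pos"])
```

```text
[-3.3396737   0.5172749  19.46414792] [451.93969598 -58.65332814 138.41841681]
```

View pics/m2.png

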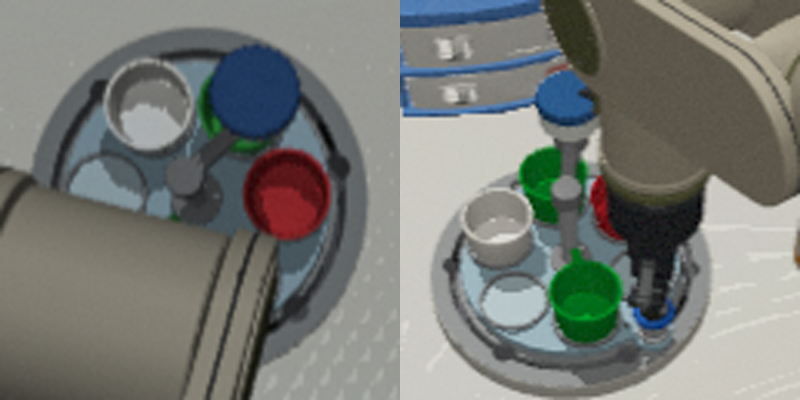

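The table turns with the finger: red and green moved on about 15°, and the pad is still under the tip at (655,318) in the picture. Continuing.

Request:
servo_tool([
  [[-0.0001, -0.0055, 0, 3, 0], [0.0002, -0.0055, 0, 3, 0], [0.0005, -0.0055, 0, 3, 0], [0.0008, -0.0054, 0, 3, 0], [0.0011, -0.0054, 0, 3, 0], [0.0014, -0.0053, 0, 3, 0], [0.0016, -0.0052, 0, 3, 0], [0, 0, 0, 0, 0]],
])

```text
time: 5.0
tool_pos: [458.1, -96.9, 138.5]
tcp_rot: [179.8, -0.1, 56.3]
ft_force: [1.2, 1.1, 14.9]
finger_gap: 0.1
grip_force: 7.5
```

Request:
servo_tool([
  [[0.0019, -0.0052, 0, 3, 0], [0.0022, -0.005, 0, 3, 0], [0.0024, -0.0049, 0, 3, 0], [0.0027, -0.0048, 0, 3, 0], [0.0029, -0.0046, 0, 3, 0], [0, 0, 0, 0, 0]],
])

```text
time: 5.6
tool_pos: [470.5, -121.1, 138.5]
tcp_rot: [179.7, -0.0, 71.3]
ft_force: [2.3, 1.1, 14.8]
finger_gap: 0.3
grip_force: 7.0
```

```bash
cat >> h.py <<'E'
def look(name):
    t=optics.snapshot("top");s=optics.snapshot("scene")
    a=cv2.resize(t["frame"][130:245,155:275],(400,400),interpolation=cv2.INTER_CUBIC)
    b=cv2.resize(s["frame"][130:260,160:290],(400,400),interpolation=cv2.INTER_CUBIC)
    cv2.imwrite(f"pics/{name}.png",np.hstack([a,b]))
    for n,S,(x0,y0,x1,y1) in (("top",t,(155,130,275,245)),("scene",s,(160,130,290,260))):
        h=cv2.cvtColor(S["frame"],cv2.COLOR_BGR2HSV)
        for c,m,z in (("green",cv2.inRange(h,(50,120,30),(80,255,255)),77),("red",cv2.inRange(h,(0,120,50),(8,255,255))|cv2.inRange(h,(172,120,50),(180,255,255)),69),("blue",cv2.inRange(h,(100,120,50),(130,255,255)),76)):
            k=np.zeros_like(m);k[y0:y1,x0:x1]=m[y0:y1,x0:x1]
            N,_,st,ct=cv2.connectedComponentsWithStats(k)
            for i in range(1,N):
                if st[i][4]>25:
                    x,y,w,hh,A=st[i];p=ray(S,x+w/2,y+hh/2 if n=="top" else y+w*.36,z)
                    print(n,c,st[i].tolist(),p[:2].round(1),"ang",np.degrees(np.arctan2(p[1]+62,p[0]-556)).round(1))
    print(sense()["ft_force"],sense()["tool_pos"])
E
python3 -c "
from h import *
look('m3')"
```

```text
top green [197, 144, 24, 25, 400] [621.  -52.6] ang 8.2
top red [225, 159, 24, 21, 213] [ 592.1 -117.8] ang -57.1
top blue [218, 143, 27, 27, 557] [ 621.6 -105. ] ang -33.2
scene green [185, 184, 25, 24, 398] [617.2 -55.7] ang 5.8
scene green [220, 208, 26, 27, 507] [491.2 -64.9] ang -177.4
scene red [281, 173, 9, 10, 52] [ 490.9 -273.8] ang -107.1
scene red [217, 179, 14, 23, 238] [ 593.7 -132.6] ang -61.9
scene blue [160, 130, 57, 9, 348] [ 754.4 -145.9] ang -22.9
scene blue [160, 134, 73, 37, 615] [ 709.1 -136. ] ang -25.8
scene blue [247, 210, 13, 9, 54] [ 459.5 -109. ] ang -154.0
[ 3.20300994  1.58359058 13.02943275] [ 470.37325263 -120.86783765  138.51286139]
```

View pics/m3.png

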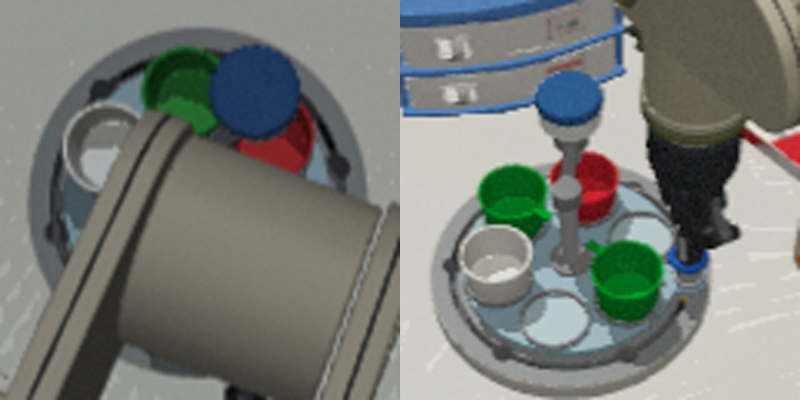

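Green_a is about 4–8° short of its next place, which agrees with the finger's own 51.7° of travel. I'll go on about 8°.

Request:
servo_tool([
  [[0.0031, -0.0045, 0, 3, 0], [0.0033, -0.0043, 0, 3, 0], [0.0024, -0.0028, 0, 2, 0], [0, 0, 0, 0, 0]],
])

```text
time: 6.1
tool_pos: [479.5, -132.3, 138.5]
tcp_rot: [179.7, -0.0, 79.3]
ft_force: [3.7, 2.7, 13.5]
finger_gap: 0.2
grip_force: 6.7
```

```bash
python3 -c "
from h import *
look('m4')"
```

```text
top green [194, 144, 25, 23, 316] [623.3 -46.7] ang 12.8
top red [240, 160, 7, 12, 44] [ 600.6 -133. ] ang -57.9
top blue [218, 143, 28, 25, 483] [ 624.  -106.1] ang -33.0
scene green [183, 186, 26, 22, 400] [614.  -47.4] ang 14.1
scene green [221, 206, 27, 26, 496] [492.1 -71.4] ang -171.6
scene red [281, 173, 9, 10, 52] [ 490.9 -273.8] ang -107.1
scene red [217, 179, 11, 23, 169] [ 599.5 -132.5] ang -58.3
scene red [206, 180, 7, 20, 64] [ 626.4 -108.4] ang -33.4
scene blue [160, 130, 57, 9, 348] [ 754.4 -145.9] ang -22.9
scene blue [160, 130, 73, 41, 621] [ 720.8 -146.6] ang -27.2
scene blue [248, 206, 12, 9, 52] [ 468.4 -120.3] ang -146.4
[ 3.63766461  3.08768011 13.16573342] [ 479.28073639 -132.16749778  138.50228214]
```

Request:
servo_tool([
  [[0, 0, 0.001, 0, 0], [0, 0, 0.001, 0, 0], [0, 0, 0.001, 0, 0], [0, 0, 0.001, 0, 0], [0, 0, 0.001, 0, 0], [0, 0, 0, 0, 0], [0, 0, 0, 0, 0]],
])

```text
time: 6.9
tool_pos: [477.1, -132.0, 141.4]
tcp_rot: [180.0, -0.0, 79.2]
ft_force: [2.8, 2.0, 4.5]
finger_gap: 0.0
grip_force: 2.2
```

The spring still pushes at 4.5 N with the tip 3 mm up, so the plunger is rising into the hole. I'll keep lifting.

Request:
servo_tool([
  [[0, 0, 0.001, 0, 0], [0, 0, 0.001, 0, 0], [0, 0, 0.001, 0, 0], [0, 0, 0.001, 0, 0], [0, 0, 0, 0, 0], [0, 0, 0, 0, 0]],
])

```text
time: 7.5
tool_pos: [476.7, -132.4, 145.3]
tcp_rot: [-180.0, 0.0, 79.2]
ft_force: [-1.2, -2.5, 2.4]
finger_gap: -0.0
grip_force: 1.6
```

Still following. Now straight up, then away from the carousel.

Request:
servo_tool([
  [[0, 0, 0.002, 0, 0], [0, 0, 0.003, 0, 0], [0, 0, 0.01, 0, 0], [0, 0, 0.03, 0, 0], [0, 0, 0.04, 0, 0], [0, 0, 0.04, 0, 0], [0, 0, 0.03, 0, 0], [-0.01, -0.04, 0, 0, 0], [-0.015, -0.045, 0, 0, 0], [-0.015, -0.045, 0, 0, 0]],
])

```text
time: 8.5
tool_pos: [436.9, -262.7, 301.6]
tcp_rot: [179.9, 0.0, 79.3]
ft_force: [-0.2, -1.1, 0.1]
finger_gap: -0.2
grip_force: 0.0
```

Request:
servo_tool([
  [[-0.015, -0.045, 0, 0, 0], [-0.015, -0.045, 0, 0, 0], [-0.015, -0.045, 0, 0, 0], [-0.015, -0.045, 0, 0, 0], [-0.01, -0.03, 0, 0, 0], [0, 0, 0, 0, 0], [0, 0, 0, 0, 0]],
])

```text
time: 9.2
tool_pos: [366.8, -472.2, 300.4]
tcp_rot: [-180.0, -0.1, 79.1]
ft_force: [0.1, -0.7, 0.5]
finger_gap: 0.0
grip_force: 0.0
```

```bash
python3 -c "
from h import *
look('m5')"
```

```text
top green [193, 144, 26, 31, 557] [613.8 -45.7] ang 15.7
top green [205, 193, 27, 33, 589] [496.9 -76.2] ang -166.5
top red [223, 160, 24, 19, 196] [ 592.1 -113.1] ang -54.8
top blue [218, 143, 28, 27, 558] [ 621.6 -106.1] ang -33.9
top blue [236, 210, 14, 15, 97] [ 478.6 -132.8] ang -137.6
scene green [183, 186, 26, 22, 400] [614.  -47.4] ang 14.1
scene green [221, 206, 27, 26, 499] [492.1 -71.4] ang -171.6
scene red [281, 173, 9, 10, 52] [ 490.9 -273.8] ang -107.1
scene red [217, 179, 11, 23, 165] [ 599.5 -132.5] ang -58.3
scene red [205, 180, 8, 20, 68] [ 626.4 -106.5] ang -32.3
scene blue [160, 130, 57, 9, 348] [ 754.4 -145.9] ang -22.9
scene blue [160, 130, 73, 41, 623] [ 720.8 -146.6] ang -27.2
scene blue [248, 201, 13, 11, 68] [ 478.  -132.5] ang -137.9
[ 0.46699693  1.00354675 -0.68513559] [ 367.60686113 -471.12044233  300.58104998]
```

View pics/m5.png

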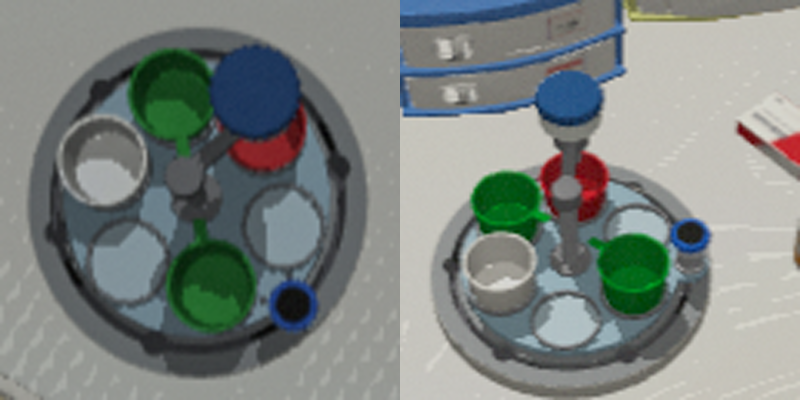

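The red cup is now under the spout. Both views put the pad at 76 mm height at (478,-133), at 222.4° against the 222.8° target, so it is up and home. All cups are still in their seats.

```bash
python3 -c "
from h import *
print(r.hand_in())"
```

```text
the job is handed in; nothing more can be done
None
```

The table was turned one hole anticlockwise, which put the red cup under the spout; the plunger is back up in its new hole, the arm is clear, and the job is handed in at about 9 s on the robot's clock.

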